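Stack the slip-clutch plates on the splined hub

TASK

Build up the calibration pump's slip clutch on the sprung fixture: slide the copper friction disc onto the splined hub until it lies flat on the hub's flange with its tab towards the blue block, then slide the bright separator plate down on top of it with its tab the opposite way, towards the yellow block. Feel for the splines by turning the plate under a light press and push gently, never with more than 25 N, since forcing a plate on misaligned damages the splines; leave the fixture and the other things on the bench as they are.

Things in the scene. Friction and masses are not known exactly. Their poses are not given: they have to be found in the camera images.
- fixture: Fixed dark steel base plate, 130 x 160 x 12 mm. Origin: centre of its underside, on the hub's axis; z up. A blue block stands at its +y end, a yellow one at its -y end (each 70 x 18 mm, centred 68 mm from the axis, tops 28 mm above the bench). In its middle stands a sprung steel hub on a round flange.
- seat (a point): Centre of the top of the hub's flange (46 mm across), 56 mm above the bench unpressed. Axes as the fixture's. The disc's underside belongs here, the separator's 10 mm above. Flange and hub are sprung: a downward press makes them sink together from about 5 N on, 1 mm more for each N, to a hard stop after 12 mm (about 17 N); they rise again when relieved.
- spline_end (a point): On the hub's axis at the upper ends of the splines, 30 mm above the flange; sinks with it. Four straight splines, a cross 9 mm wide and 34 mm tip to tip. Their angle is NOT measured: up to 0.6 rad either way from the fixture's x and y axes (this frame's axes do not show it), held by friction (0.2 N m). A plate rests on the spline ends until it is turned to match.
- nose (a point): Top of the hub's round pilot nose, 41 mm above the flange, 23.6 mm across with the top 5 mm tapered to 14 mm; bare for 11 mm above the spline ends, so that a plate's bore centres on it before meeting the splines. Sinks with the flange.
- disc: Copper-coloured friction disc with four dark pads on top, an octagon 10 mm thick, 56 mm over its flats, 60 to 130 g, lying flat. Origin: centre of the underside, z up. A tab 16 mm wide points along its +x, ending 42 mm from the centre. Grip it across the two 23 mm long flats facing +y and -y, fingertips no lower than the underside.
- disc_tab (a point): On the copper disc's tab, 38 mm from its centre, at half thickness. The plate's hole: four slots in a cross along its x and y, 11.4 mm wide, each reaching 18 mm from the centre, round a bore that passes 24.7 mm. It fits the hub at every quarter turn with 1.2 mm of play to each side (about 4 degrees).
- separator: Bright silver separator plate without dark pads, an octagon 10 mm thick, 56 mm over its flats, 60 to 130 g, lying flat. Origin: centre of the underside, z up. A tab 16 mm wide points along its +x, ending 42 mm from the centre. Grip it across the two 23 mm long flats facing +y and -y, fingertips no lower than the underside.
- separator_tab (a point): On the separator's tab, 38 mm from its centre, at half thickness. The plate's hole: four slots in a cross along its x and y, 11.4 mm wide, each reaching 18 mm from the centre, round a bore that passes 24.7 mm. It fits the hub at every quarter turn with 1.2 mm of play to each side (about 4 degrees).
- gauge: Bystander, leave alone: pressure gauge lying face up, 68 mm across, 27 mm high, with a 30 mm brass stem. Origin: centre of its underside.
- fitting: Bystander, leave alone: brass fitting standing up, 24 mm across, 32 mm high. Origin: centre of its underside.
- screwdriver: Bystander, leave alone: screwdriver with a red handle, lying. Origin: centre of its underside.
- spacer: Bystander, leave alone: plain steel ring, 44 mm across, 8 mm high, no teeth and no tab. Origin: centre of its underside.
- jar: Bystander, leave alone: jar 52 mm across, 55 mm high, yellow cap. Origin: centre of its underside.
- wrench: Bystander, leave alone: steel wrench, lying. Origin: centre of its underside.
Not all that is in view belongs to the job. Of the things shaped like the fixture, the steel one is meant.

How it is judged (in metres and radians):
On the way, in this order (a step that is already met when the one before it is completed fails the run):
1. the copper disc is seated on the flange with its tab towards the blue block, the separator not yet on the hub (z of disc in the frame of seat between -0.002 and 0.0025 m and horizontal distance between disc and seat below 0.0035 m and angle between disc's own z axis and vertical below 0.08 rad and y of disc_tab in the frame of fixture above 0.026 m and horizontal distance between separator and seat above 0.05 m), for 0.2 s.
2. the separator is seated on the disc with its tab towards the yellow block (z of separator in the frame of seat between 0.008 and 0.0125 m and horizontal distance between separator and seat below 0.0035 m and angle between separator's own z axis and vertical below 0.08 rad and y of separator_tab in the frame of fixture below -0.026 m), for 0.2 s.
At the end, for the whole second after the job is handed in: Disc flat on the flange, tab towards the blue block; separator flat on it (underside 8 to 12.5 mm above the flange), tab towards the yellow block. Undersides within 2 mm, centred within 3.5 mm, tilt below 0.08 rad, tabs 26 mm or more out along the fixture's y axis; both at rest (all of step 2 and z of disc in the frame of seat between -0.002 and 0.0025 m and horizontal distance between disc and seat below 0.0035 m and angle between disc's own z axis and vertical below 0.08 rad and y of disc_tab in the frame of fixture above 0.026 m and linear speed of each of disc, separator below 0.02 m/s); the robot touches nothing.
It fails at once if a plate is pressed on the hub, the fixture or the other plate with more than 25 N (contact force between any of disc, separator and fixture above 25 N or contact force between separator and disc above 25 N).
It fails at once if the robot pushes on the fixture with more than 25 N (contact force between any of the fingers, the arm and fixture above 25 N).
It fails at once if a bystander is moved by more than 30 mm (distance of any of gauge, fitting, screwdriver, spacer, jar, wrench from where it was at the start of the episode above 0.03 m).
It also fails if it takes over 72 s, if anything falls off the work surface, if the arm or the gripper's body presses on something with over 40 N, if the wrist force passes 120 N, or if a joint passes its speed limit or range.

ROBOT

A 6-joint arm with a two-finger parallel gripper is mounted at the origin on the work surface. World frame = base frame: x ahead of the robot, y to its left, z up, the work surface at z = 0. Lengths are in m, angles in degrees, forces in N, time in s.
With the tool pointing down it reaches from about 0.375 to 0.75 m from the base axis. Payload 9 kg.
Tool frame: the origin (TCP) lies where the fingers leave the gripper's body, on its centre line; the fingertips stand 73 mm ahead of it and the grasp point (between the pads) lies 54 mm ahead of it (robot.tip_reach is the distance from the TCP to the fingertips, in m); z points along the fingers, y is the direction in which the jaws open and shut (so a half turn about z gives the same grasp; the last joint's range is limited). The gripper opens to 85 mm and grips with 20 to 120 N. Pads are 22 mm wide; open, the fingers measure 114 mm over their backs; the gripper's body (76 mm by 85 mm) begins 54 mm behind the grasp point. The pads swing forward as they close: fully open they stand 13 mm farther back than shut.
Start: joints at [-80.541, 5.964, 5.575, 89.605, 0, 77.527], TCP at [0.224, -0.557, 0.304] pointing down, gripper open.
Joint ranges: [-171.21, 171.21], [-48.23, 106.86], [-62.78, 66.21], [-105.2, 120.99], [-86.42, 89.51], [-180, 180]. Speed limits (degrees/s): [127.2, 127.2, 147.25, 180, 180, 180].

INTERFACE

Orientations are given as [roll, pitch, yaw] about the fixed x, y, z axes, in that order (R = Rz(yaw) Ry(pitch) Rx(roll)).
In Python, from plant import robot gives the robot as it stands. Calls block until the motion is done:
- robot.move_pose(position, orientation): joint-space move of the TCP to a pose.
- robot.line_to(position, vel=0.15, rotation=None, guard=None): straight line of the TCP; rotation=None keeps the orientation; vel is the mean speed in m/s. With guard (N) it stops when the force on the tool has changed by that much, and returns True; else False.
- robot.goto_joints(angles): joint-space move.
- robot.set_gripper(opening): finger opening in m; the grip force is fixed at half the most; returns when the fingers have stopped.
- robot.pause(seconds).
- robot.ik(position, orientation): joint angles nearest the present ones, or None.
- robot.observe(): the state.
- robot.grab_frame(name): name is "scene" or "side" or "wrist"; returns the picture (420x560x3 uint8, blue, green, red); there is no depth.
- robot.get_calibration(name): a dict with "vertical_fov" (degrees; the focal length in pixels is half the picture's height over the tangent of half this angle, whatever the lens; pixels are square), "cx", "cy" (the principal point, pixels), "k1" (the pictures are not rectified: a ray, as slopes to the right and down, at radius r is drawn at 1 + k1 r^2 times it, then the intrinsics apply), "rvec" (rotation vector, rad) and "tvec" (3), from world to camera coordinates, as OpenCV has them. Camera axes: x right, y down, z forward; pixel columns grow to the right and rows downward; lengths in m; the calibration is good to about 2 mm. A picture is of the moment at which its call begins: read the wrist's pose just before it. get_calibration takes no time and is no camera call; for the wrist camera it gives the pose at the moment of the call.
A pose or a line that the arm cannot do raises robot.IKError and nothing moves.
- robot.job_done(): hands the job in, once; it reports no verdict.
The state is a dict: "time": time; "q": joint angles; "qvel": joint speeds; "joint_torque": joint torques, N m; "tool_pos": TCP position; "tcp_rot": TCP orientation; "ft_force": force on the tool from outside, world axes, zero at the start; "torque": the same for the moment, N m; "gripper_width": finger opening in m.
Only numpy, scipy, OpenCV 4.12 (cv2) and the standard library are available. Lean on these libraries where they do the work, as an engineer would, in place of code of your own. Each camera call takes 0.05 s, during which the arm holds its last target. There are 200 camera calls.

## Working session

There is one attempt and no reset: what is moved stays moved. The work goes in short steps, each a Python script; the robot and the scene stay as the last script left them, time stands still between calls to the robot, and variables do not carry over. Pictures are saved under pics/ and viewed, about 8 in all and at most 12, crops included, and the job is handed in when it is done.

```bash
ls; mkdir -p pics
python3 - <<'E'
from plant import robot
import cv2
for n in("scene","side","wrist"):
    c=robot.get_calibration(n); im=robot.grab_frame(n); cv2.imwrite(f"pics/{n}0.png",im); print(n,c)
s=robot.observe(); print(s)
E
```

```text
pics
scene {'vertical_fov': 47.3681138862137, 'cx': 276.14501148272075, 'cy': 206.79243078278242, 'k1': 0.052590007932253775, 'rvec': array([ 2.0128771 ,  1.31409183, -0.57993067]), 'tvec': array([-0.20239629, -0.20696447,  1.47232213])}
side {'vertical_fov': 53.472053623751805, 'cx': 283.95458463773775, 'cy': 213.8876146602715, 'k1': -0.13002840786395214, 'rvec': array([ 0.16674784, -2.68621816,  1.44515272]), 'tvec': array([0.45175735, 0.06867544, 1.0969605 ])}
wrist {'vertical_fov': 59.739728632363665, 'cx': 273.4663084440675, 'cy': 216.90128886263926, 'k1': -0.029537268202805778, 'rvec': array([-2.36984867,  1.59918684,  0.26624829]), 'tvec': array([-0.59950496, -0.0407661 ,  0.38026942])}
{'time': 0.15, 'q': array([-8.05418422e+01,  5.99169317e+00,  5.53841464e+00,  8.96068029e+01,
        9.40180001e-05,  7.75282164e+01]), 'qvel': array([-0.02046895, -0.05131472,  0.13533584, -0.00059415,  0.0485186 ,
       -0.04736475]), 'joint_torque': array([ 2.13748244e-03, -5.57354486e+01,  5.04009140e+01,  1.24142517e-02,
       -2.90935286e-04, -4.57951910e-05]), 'tool_pos': array([ 0.22407564, -0.55638444,  0.30330215]), 'tcp_rot': array([-1.79941357e+02, -1.30669046e-02,  2.19299346e+01]), 'ft_force': array([ 0.29394109, -0.42158716, -0.19751221]), 'torque': array([-0.02421432, -0.02674439,  0.00738147]), 'gripper_width': 0.08534461608772699}
```

View pics/scene0.png

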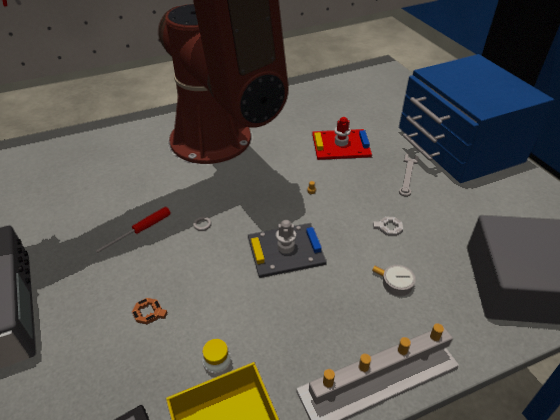

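View pics/side0.png

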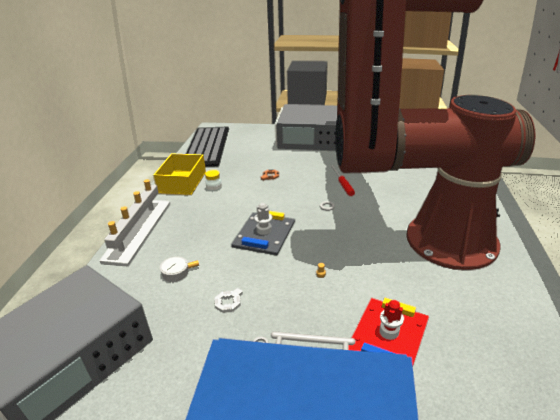

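The scene view shows the copper disc at about (148,311), the separator at (389,226), the steel fixture at (287,249) with blue block right and yellow left, and a red decoy at (342,144). The side view agrees.

```bash
cat > h.py <<'E'
from plant import robot
import numpy as np, cv2
from scipy.spatial.transform import Rotation as R
def K(c):
    f=210/np.tan(np.radians(c["vertical_fov"]/2)); return np.array([[f,0,c["cx"]],[0,f,c["cy"]],[0,0,1.]])
def cast(c,uv,z):
    uv=np.asarray(uv,float).reshape(-1,1,2)
    n=cv2.undistortPoints(uv,K(c),np.array([c["k1"],0,0,0]))[:,0]
    M=R.from_rotvec(np.ravel(c["rvec"])).as_matrix(); o=-M.T@np.ravel(c["tvec"])
    d=np.c_[n,np.ones(len(n))]@M
    return o+d*((z-o[2])/d[:,2])[:,None]
def proj(c,P):
    return cv2.projectPoints(np.asarray(P,float).reshape(-1,3),np.ravel(c["rvec"]),np.ravel(c["tvec"]),K(c),np.array([c["k1"],0,0,0,]))[0][:,0]
def shot(name,fn=None):
    c=robot.get_calibration(name); im=robot.grab_frame(name)
    if fn: cv2.imwrite("pics/"+fn,im)
    return c,im
E
python3 - <<'E'
from h import *
c=robot.get_calibration("scene"); d=robot.get_calibration("side")
print(cast(c,[[148,311],[389,226],[166,314],[376,226]],.01)); print(cast(d,[[270,175],[227,301]],.01))
print(cast(c,[[258,246],[315,235]],.028),cast(d,[[278,215],[255,242]],.028))
c=robot.get_calibration("wrist"); s=robot.observe()
M=R.from_rotvec(c["rvec"]).as_matrix(); T=R.from_euler("xyz",s["tcp_rot"],degrees=True)
print("cam in tcp",T.inv().apply(-M.T@c["tvec"]-s["tool_pos"]), (T.inv()*R.from_matrix(M.T)).as_matrix().round(3))
for p in [(.46,0,.3),(.5,.2,.3),(.6,-.3,.3)]:
  for y in (-180,-90,0,90): 
    q=robot.ik(p,[180,0,y]); print(p,y,None if q is None else np.round(q))
E
```

```text
[[ 0.55098947 -0.3106691   0.01      ]
 [ 0.54565164  0.28657091  0.01      ]
 [ 0.57372084 -0.27814468  0.01      ]
 [ 0.53275154  0.25759585  0.01      ]]
[[ 0.54430418 -0.2954578   0.01      ]
 [ 0.54234585  0.29666429  0.01      ]]
[[ 0.4912131  -0.03804871  0.028     ]
 [ 0.51381167  0.09862004  0.028     ]] [[ 0.4763712  -0.02934513  0.028     ]
 [ 0.51639544  0.10032116  0.028     ]]
cam in tcp [ 0.08404014  0.00018952 -0.06899516] [[ 0.001 -0.947 -0.322]
 [ 1.     0.001 -0.   ]
 [ 0.    -0.322  0.947]]
(0.46, 0, 0.3) -180 [-16. -19. -18.  91.   0. -16.]
(0.46, 0, 0.3) -90 [ -16.  -19.  -18.   91.    0. -106.]
(0.46, 0, 0.3) 0 [-16. -19. -18.  91.   0. 164.]
(0.46, 0, 0.3) 90 [-16. -19. -18.  91.   0.  74.]
(0.5, 0.2, 0.3) -180 [ 8. -5. -6. 89.  0.  8.]
(0.5, 0.2, 0.3) -90 [  8.  -5.  -6.  89.   0. -82.]
(0.5, 0.2, 0.3) 0 [   8.   -5.   -6.   89.    0. -172.]
(0.5, 0.2, 0.3) 90 [ 8. -5. -6. 89.  0. 98.]
(0.6, -0.3, 0.3) -180 [-38.  19.  20.  91.   0. -38.]
(0.6, -0.3, 0.3) -90 [ -38.   19.   20.   91.    0. -128.]
(0.6, -0.3, 0.3) 0 [-38.  19.  20.  91.   0. 142.]
(0.6, -0.3, 0.3) 90 [-38.  19.  20.  91.   0.  52.]
```

Run:
```python
from h import *
import pickle
out={}
for n,p in dict(disc=(.53,-.303,.24),fix=(.475,.033,.26),sep=(.52,.29,.24)).items():
    robot.move_pose(p,[180,0,180]); robot.pause(.3)
    out[n]=shot("wrist",f"w_{n}.png")
pickle.dump(out,open("w.pkl","wb")); print(robot.observe()["time"])
ims=[out[n][1] for n in out]; cv2.imwrite("pics/all.png",np.hstack([cv2.resize(i[:, 80:480],(266,280)) for i in ims]))
```

```text
5.3167
```

View pics/all.png

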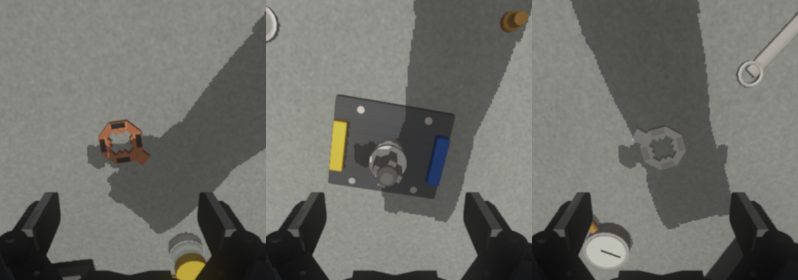

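View pics/w_fix.png

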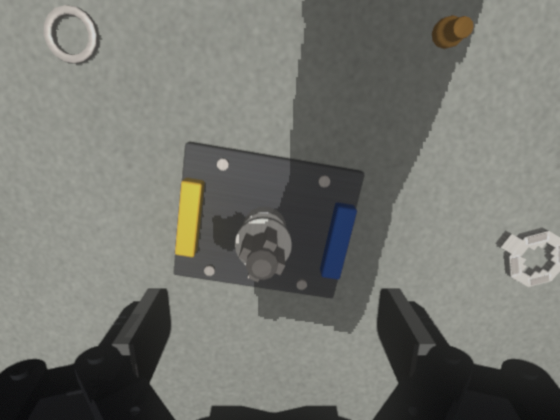

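The fixture is at about (265,225), its yellow block left and blue block right; the disc's tab points lower right and the separator's upper left. Next are closer straight-down views for precision.

```bash
cat >> h.py <<'E'
CT=np.array([0.084,0,-0.069]); a=np.radians(18.8)
RC=np.array([[0,-np.cos(a),-np.sin(a)],[1,0,0],[0,-np.sin(a),np.cos(a)]])  # cam axes in tcp
def look(cam,yaw=0):  # camera straight down; image right = world +y turned by yaw
    D=R.from_euler("z",yaw,degrees=True).as_matrix()@np.array([[0,1,0],[1,0,0],[0,0,-1.]])
    T=D@RC.T
    robot.move_pose(np.asarray(cam)-T@CT,R.from_matrix(T).as_euler("xyz",degrees=True)); robot.pause(.3)
E
python3 - <<'E'
from h import *
import pickle
out={}
for n,p in dict(sep=(.55,.25,.26),fix=(.505,.03,.33),disc=(.56,-.303,.25)).items():
    try: look(p); out[n]=shot("wrist",f"v_{n}.png")
    except robot.IKError as e: print(n,e)
pickle.dump(out,open("v.pkl","wb")); print(robot.observe()["time"])
ims=[out[n][1][100:300,150:410] for n in out]; cv2.imwrite("pics/v.png",np.hstack([cv2.resize(i,None,fx=1,fy=1) for i in ims]))
cv2.imwrite("pics/vv.png",np.vstack([cv2.resize(out['fix'][1][120:280,180:380],None,fx=3,fy=3,interpolation=2)]))
E
```

```text
9.4083
```

View pics/v.png

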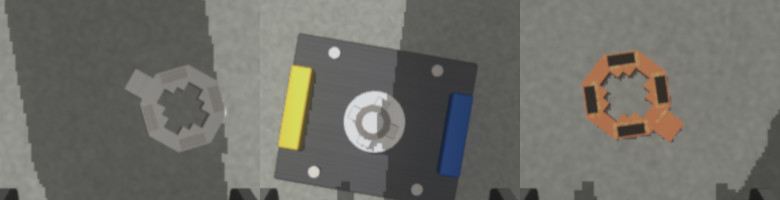

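View pics/vv.png

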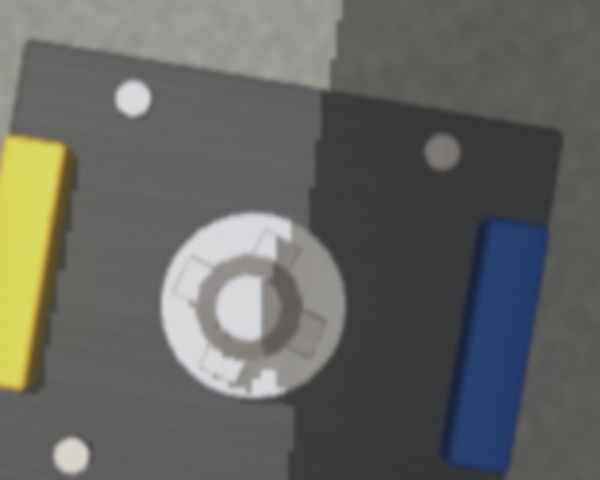

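The crops show the disc's tab down-right and the separator's up-left, the separator partly in the arm's shadow. In the hub crop (3x, offset 180,120) the spline lobes are at right (310,333), left (192,280), top (275,245) and bottom (220,362), with the nose at about (248,307).

```bash
cat >> h.py <<'E'
def plate(c,m,box=None):  # mask -> centre xy, tab angle deg
    m=m.astype(np.uint8)*255
    m=cv2.morphologyEx(m,cv2.MORPH_CLOSE,np.ones((5,5)))
    ct=max(cv2.findContours(m,cv2.RETR_EXTERNAL,cv2.CHAIN_APPROX_NONE)[0],key=cv2.contourArea)
    # work on a metric top view of the plate's top plane, 0.25 mm per pixel
    P=cast(c,ct[:,0],.010)[:,:2]; o=P.mean(0); S=4000
    F=np.zeros((480,480),np.uint8); cv2.fillPoly(F,[np.round((P-o)*S+240).astype(np.int32)],255)
    O=cv2.morphologyEx(F,cv2.MORPH_OPEN,cv2.getStructuringElement(cv2.MORPH_ELLIPSE,(160,160)))
    oc=max(cv2.findContours(O,cv2.RETR_EXTERNAL,cv2.CHAIN_APPROX_NONE)[0],key=cv2.contourArea)
    M=cv2.moments(oc); ce=np.array([M["m10"],M["m01"]])/M["m00"]
    T=cv2.morphologyEx(cv2.subtract(F,O),cv2.MORPH_OPEN,np.ones((25,25))); M2=cv2.moments(T,True)
    t=np.array([M2["m10"],M2["m01"]])/M2["m00"]-ce
    # flats: edge normals of the hull, folded modulo 45 deg about the tab angle
    ta=np.degrees(np.arctan2(t[1],t[0]))
    print("area mm2",cv2.contourArea(oc)/16,"tab r mm",np.hypot(*t)/4,"rect",cv2.minAreaRect(oc)[1:])
    return (ce-240)/S+o, ta
E
python3 - <<'E'
from h import *
import pickle
v=pickle.load(open("v.pkl","rb"))
c,im=v["disc"]; h=cv2.cvtColor(im,cv2.COLOR_BGR2HSV)
print("disc",plate(c,(h[...,1]>95)&(np.arange(420)[:,None]<290)))
c,im=v["fix"]; h=cv2.cvtColor(im,cv2.COLOR_BGR2HSV); g=h[...,2]
B=[]
for lo,hi in((20,35),(105,125)):
    m=((h[...,0]>lo)&(h[...,0]<hi)&(h[...,1]>130)).astype(np.uint8); m[290:]=0
    k=max(cv2.findContours(m,0,1)[0],key=cv2.contourArea); r=cv2.minAreaRect(k); B.append(cast(c,[r[0]],.028)[0]); print(r)
B=np.array(B); d=B[1]-B[0]; print("blocks",B,"mid",B.mean(0),"len",np.hypot(*d[:2]),"y-dir",np.degrees(np.arctan2(d[1],d[0])))
m=(g>120).astype(np.uint8); m[:,:225]=0;m[:,300:]=0;m[:185]=0;m[260:]=0
k=max(cv2.findContours(m,0,1)[0],key=cv2.contourArea); e=cv2.minEnclosingCircle(k); print(e,"flange",cast(c,[e[0]],.056),cast(c,[[e[0][0]+e[1],e[0][1]]],.056))
L=np.array([[310,333],[192,280],[275,245],[220,362],[248,307]])/3+[180,120]
P=cast(c,L,.086)[:,:2]; print("nose",cast(c,L[4:],.097),"splmid",P[:4].mean(0))
for a_,b in((0,1),(3,2)):
    d=P[a_]-P[b]; print(np.degrees(np.arctan2(d[1],d[0])))
E
```

```text
area mm2 2461.28125 tab r mm 35.19481809864046 rect ((220.94717407226562, 220.33612060546875), 8.365885734558105)
disc (array([ 0.54822805, -0.31310956]), np.float64(53.047160377987154))
((185.55404663085938, 207.1756591796875), (22.522659301757812, 83.35028076171875), 9.462322235107422)
((344.28692626953125, 234.6356658935547), (21.98595428466797, 83.05049896240234), 9.7824068069458)
blocks [[ 0.49933193 -0.04135905  0.028     ]
 [ 0.52174499  0.08964863  0.028     ]] mid [0.51053846 0.02414479 0.028     ] len 0.13291108045081398 y-dir 80.29170878350634
((263.3346252441406, 221.13845825195312), 31.386892318725586) flange [[0.51039202 0.0236062  0.056     ]] [[0.51034904 0.04706404 0.056     ]]
nose [[0.51065857 0.02428456 0.097     ]] splmid [0.51038367 0.02424444]
65.91904065892551
-25.07314601433488
```

Measurements agree well: hub at (0.5104, 0.0240), splines at about 65.4°, disc at (0.5482, -0.3131) with its tab at 53°. Picking the disc.

```bash
cat >> h.py <<'E'
def st(tag=""):
    s=robot.observe(); print(tag,"t%.2f"%s["time"],"pos",s["tool_pos"].round(4),"yaw %.2f"%s["tcp_rot"][2],"F",s["ft_force"].round(2),"T",s["torque"].round(3),"w %.4f"%s["gripper_width"],"q6 %.0f"%s["q"][5]); return s
def pick(ce,yaw):
    O=[180,0,yaw]
    robot.move_pose([*ce,.16],O); st("above"); print(robot.tip_reach)
    robot.line_to([*ce,.092],vel=.15); robot.set_gripper(.062); st("near"); print(robot.tip_reach)
    hit=robot.line_to([*ce,.068],vel=.02,guard=4); s=st("down %s"%hit)
    robot.line_to([*ce,s["tool_pos"][2]+.0025],vel=.03)
    robot.set_gripper(.045); g=st("grip"); z0=s["tool_pos"][2]
    robot.line_to([*ce,.14],vel=.1); st("lift")
    return g["tool_pos"][2]
E
python3 - <<'E'
from h import *
print("TCP z minus underside", pick([.5482,-.3131],53))
shot("wrist","grip1.png")
E
```

```text
above t11.19 pos [ 0.5483 -0.3131  0.1601] yaw 53.05 F [ 0.5  -0.88 -0.73] T [-0.006  0.016 -0.059] w 0.0857 q6 85
0.0726
near t12.16 pos [ 0.5485 -0.3133  0.0927] yaw 53.00 F [-0.2   0.31 -0.  ] T [ 0.069 -0.023  0.017] w 0.0622 q6 85
0.0726
down False t13.51 pos [ 0.5483 -0.3132  0.0682] yaw 52.99 F [-0.09 -0.37 -0.05] T [-0.03   0.022  0.026] w 0.0624 q6 85
grip t13.98 pos [ 0.5486 -0.3134  0.0714] yaw 53.00 F [0.42 0.75 5.56] T [ 0.11   0.066 -0.027] w 0.0538 q6 85
lift t14.82 pos [ 0.5479 -0.3128  0.1392] yaw 53.00 F [-0.25  0.38 -0.9 ] T [ 0.045  0.016 -0.029] w 0.0541 q6 85
TCP z minus underside 0.07142724181959517
```

View pics/grip1.png

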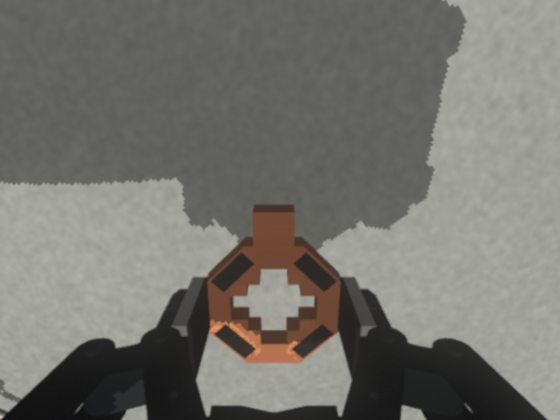

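The disc is held level between the fingers, tab up in the image, hole centre at about (274,300). Checking its offset from the tool axis against the projection.

Run:
```python
from h import *
c=robot.get_calibration("wrist"); s=robot.observe(); T=R.from_euler("xyz",s["tcp_rot"],degrees=True)
pts=np.array([[0,0],[.018,0],[-.018,0],[0,.018],[0,-.018],[.042,.008],[.042,-.008],[-.028,.0116],[-.028,-.0116]])
for z in(.0614,.0714): print(z,proj(c,T.apply(np.c_[pts,np.full(len(pts),z)])+s["tool_pos"]).round(1).tolist())
im=cv2.imread("pics/grip1.png"); h=cv2.cvtColor(im,cv2.COLOR_BGR2HSV)
m=h[...,1]>95
print("col274 copper rows",np.flatnonzero(np.diff(m[:,274].astype(int)))); print("row299 ",np.flatnonzero(np.diff(m[299].astype(int)))); print("row225",np.flatnonzero(np.diff(m[225].astype(int))))
print(h[200:375:3,274].tolist())
```

```text
0.0614 [[271.9, 307.6], [271.9, 268.3], [271.9, 343.8], [315.6, 307.6], [228.3, 307.5], [293.2, 210.6], [250.5, 210.5], [298.4, 362.7], [245.5, 362.7]]
0.0714 [[272.0, 294.9], [272.0, 257.5], [272.0, 329.6], [313.1, 294.9], [230.9, 294.9], [291.9, 202.9], [251.9, 202.9], [297.1, 347.7], [247.0, 347.7]]
col274 copper rows [205 267 331 362]
row299  [207 231 315 339]
row225 [252 293]
[[30, 13, 98], [26, 19, 95], [10, 115, 71], [10, 119, 71], [10, 133, 98], [10, 139, 114], [10, 140, 113], [10, 136, 114], [10, 139, 114], [10, 138, 116], [10, 142, 115], [10, 140, 115], [10, 138, 113], [10, 138, 113], [10, 139, 112], [10, 138, 111], [10, 135, 113], [11, 138, 111], [10, 134, 110], [10, 136, 111], [10, 136, 111], [10, 134, 110], [10, 133, 111], [15, 35, 144], [30, 13, 160], [33, 15, 155], [34, 13, 156], [34, 13, 160], [30, 13, 161], [34, 13, 162], [30, 13, 161], [30, 11, 165], [34, 12, 165], [30, 13, 163], [34, 13, 160], [30, 13, 161], [30, 14, 163], [30, 13, 161], [30, 12, 165], [30, 13, 162], [27, 14, 164], [30, 13, 163], [30, 13, 161], [27, 15, 151], [11, 110, 79], [10, 107, 79], [11, 110, 79], [10, 107, 79], [10, 138, 150], [10, 142, 181], [10, 142, 180], [10, 141, 181], [10, 142, 180], [10, 141, 181], [10, 97, 176], [30, 12, 166], [30, 14, 160], [30, 13, 162], [30, 12, 164]]
```

The disc is centred in the grip to within 0.5 mm. Carrying it to the hub and descending with a guard.

Run:
```python
from h import *
H=[.5104,.0240]; O=[180,0,65.4]
robot.line_to([.5482,-.3131,.19],vel=.2)
robot.move_pose([*H,.19],O); st("above")
hit=robot.line_to([*H,.170],vel=.05,guard=4); st("on nose? %s"%hit)
if not hit:
    hit=robot.line_to([*H,.126],vel=.025,guard=6); st("desc %s"%hit); 
robot.pause(.2); st("hold")
```

```text
above t16.56 pos [0.5108 0.0231 0.1899] yaw 65.33 F [ 0.73 -0.31 -0.46] T [-0.067 -0.021  0.003] w 0.0541 q6 103
on nose? False t17.11 pos [0.5102 0.024  0.1697] yaw 65.39 F [ 0.24 -0.32 -1.23] T [ 0.072 -0.033  0.012] w 0.0540 q6 103
desc True t18.69 pos [0.5103 0.0242 0.1271] yaw 65.41 F [ 0.53 -0.47  5.61] T [-0.13  -0.083  0.001] w 0.0540 q6 103
hold t18.89 pos [0.5103 0.0242 0.1271] yaw 65.41 F [-0.1  -1.41  5.31] T [-0.176 -0.157 -0.003] w 0.0540 q6 103
```

The first descent took the disc all the way: underside at 0.0557 m, the flange height, under a light press. Releasing, verifying from above, then imaging the separator.

```bash
sed -i 's/def plate(c,m,box=None):/def plate(c,m,z=.010):/; s/cast(c,ct\[:,0\],.010)/cast(c,ct[:,0],z)/' h.py
python3 - <<'E'
from h import *
import pickle
robot.line_to([.5104,.0240,.1274],vel=.02); robot.set_gripper(.08); st("open")
robot.line_to([.5104,.0240,.2],vel=.12)
look((.505,.03,.33)); c,im=shot("wrist","d_on.png"); h=cv2.cvtColor(im,cv2.COLOR_BGR2HSV)
m=(h[...,1]>95)&(h[...,0]<17); m[300:]=0; m[:,:215]=0; m[:,320:]=0
print("disc z.066",plate(c,m,.066))
look((.55,.17,.26)); c2,im2=shot("wrist","s2.png"); pickle.dump((c2,im2),open("s2.pkl","wb")); st()
cv2.imwrite("pics/two.png",np.hstack([im[100:340,120:420],im2[60:300,260:560]]))
E
```

```text
open t19.52 pos [0.5104 0.0239 0.1273] yaw 65.42 F [ 0.78 -0.39 -0.8 ] T [ 0.026 -0.05  -0.035] w 0.0800 q6 103
area mm2 2476.46875 tab r mm 35.35888246791038 rect ((220.62623596191406, 220.47088623046875), 21.250505447387695)
disc z.066 (array([0.51082078, 0.02379433]), np.float64(65.99982844964718))
 t23.36 pos [0.6075 0.1692 0.1682] yaw 179.94 F [-0.69 -0.36  0.5 ] T [ 0.014 -0.33   0.016] w 0.0799 q6 3
```

View pics/two.png

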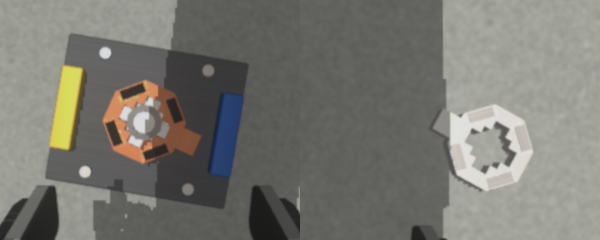

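The disc lies flat around the hub with its tab towards blue, measured at (0.5108, 0.0238) and 66°. The separator is now lit, at crop pixel (490,148), with its tab up-left in shadow. Measuring it.

Run:
```python
from h import *
import pickle
c,im=pickle.load(open("s2.pkl","rb")); g=im.max(2)
col=g[130,350:460]; print(g[120:240:10,385:445:3])
sh=np.full(g.shape,190); 
edge=405; sh[:,:edge]=115
m=(g>sh); m[:145]=0;m[265:]=0;m[:,:375]=0;m[:,515:]=0
cv2.imwrite("pics/m.png",m.astype(np.uint8)*255)
print(plate(c,m))
c,im=pickle.load(open("v.pkl","rb"))["sep"]; g=im.max(2); g=cv2.medianBlur(g,3); m=g>118; m[:150]=0;m[265:]=0;m[:,:265]=0;m[:,372:]=0
print(plate(c,m)); print(g[200,260:385:3])
```

```text
[[100 102 103 101 100  99 142 160 160 167 164 159 162 165 168 167 167 169
  165 166]
 [104 102 105 104 103 103 146 164 163 159 164 165 168 168 160 159 165 168
  167 164]
 [101 106 106 105 105 105 105 145 158 160 163 162 162 155 158 160 164 163
  160 161]
 [100  99 102 103 102 103 104 146 167 165 167 170 172 167 169 166 165 168
  172 167]
 [101 101 101 103 105 107 106 143 164 163 166 167 170 170 167 165 165 162
  159 163]
 [103  99 100 100  95  85 137 144 163 166 164 163 161 161 167 182 194 213
  211 202]
 [104 103  99  80 129 142 140 143 156 223 224 225 225 225 224 199 201 203
  210 219]
 [103  99  86  92 128 142 142 139 157 225 225 225 224 224 224 179  95 161
  218 160]
 [103 103 104 105 107 107  99  80 144 224 224 225 225 214 163 164 168 168
  167 170]
 [ 98  99 103 103 103 106 101  82 121 201 208 202 209 224 224 214 168 169
  170 166]
 [103 104 104 106 101 102 105 101  83 129 204 206 200 211 223 223 219 170
  170 172]
 [101 101  99  99 101 102 104 107 120  84 162 214 221 223 224 224 224 218
  179  99]]
area mm2 2433.21875 tab r mm nan rect ((221.6756591796875, 217.564697265625), 18.434947967529297)
(array([0.54586586, 0.29133368]), np.float64(nan))
area mm2 2410.21875 tab r mm 34.8644775549725 rect ((217.4417724609375, 219.9142608642578), 15.945395469665527)
(array([0.54580816, 0.29105401]), np.float64(-118.9793704435231))
[ 90  88  88  90  91  90  90  91  92  92  95 137 137 138 137 136 105  92
  89  90  92  92  91  93  91  90  90  91  92  86  90 121 133 132 119 118
 119 125 145 142 143 143]h.py:35: RuntimeWarning: invalid value encountered in divide
  t=np.array([M2["m10"],M2["m01"]])/M2["m00"]-ce
```

Run:
```python
from h import *
c=robot.get_calibration("scene"); g=cast(c,[[399,279],[374,269],[382,272]],.02)[:,:2]; S=np.array([.5458,.2912])
u=np.array([np.cos(np.radians(-29)),np.sin(np.radians(-29))]); print("gauge,stem in jaw frame mm",[((p-S)@u*1000, (p-S)@[-u[1],u[0]]*1000) for p in g])
E=None
robot.set_gripper(.070)
robot.move_pose([*S,.16],[180,0,-119]); st("above")
robot.line_to([*S,.0734],vel=.08,guard=5); st("down")
robot.set_gripper(.045); st("grip"); robot.line_to([*S,.15],vel=.1)
s=st("lift"); c,im=shot("wrist","grip2.png"); T=R.from_euler("xyz",s["tcp_rot"],degrees=True)
pts=np.array([[.018,0],[-.018,0],[0,.018],[0,-.018],[.042,.008],[.042,-.008],[-.028,.0116],[-.028,-.0116]])
P=proj(c,T.apply(np.c_[pts,np.full(8,.0634)])+s["tool_pos"]); print(P.round(1).tolist())
for p in P: cv2.circle(im,tuple(int(round(v)) for v in p),2,(0,0,255),-1)
cv2.imwrite("pics/grip2.png",cv2.resize(im[170:400,160:400],None,fx=2.5,fy=2.5))
```

```text
gauge,stem in jaw frame mm [(np.float64(173.4004030463885), np.float64(3.166125688778073)), (np.float64(150.2308442261616), np.float64(-49.29443269690484)), (np.float64(157.19004845264195), np.float64(-32.21988956496132))]
above t24.44 pos [0.5461 0.2909 0.1603] yaw -119.16 F [ 1.26  0.1  -0.07] T [ 0.017 -0.024 -0.001] w 0.0699 q6 -45
down t25.68 pos [0.5463 0.2914 0.0742] yaw -119.00 F [0.3  0.58 0.33] T [ 0.069 -0.026 -0.083] w 0.0699 q6 -45
grip t25.98 pos [0.5465 0.2914 0.0747] yaw -119.00 F [-0.21 -0.12  6.6 ] T [-0.087  0.268  0.023] w 0.0532 q6 -45
lift t26.89 pos [0.5454 0.2911 0.1492] yaw -119.00 F [ 0.23 -0.1  -0.6 ] T [ 0.001 -0.016  0.032] w 0.0537 q6 -45
[[275.2, 262.6], [275.0, 337.8], [318.3, 301.7], [231.9, 301.7], [296.4, 205.2], [254.2, 205.2], [301.2, 356.6], [248.7, 356.6]]
```

View pics/grip2.png

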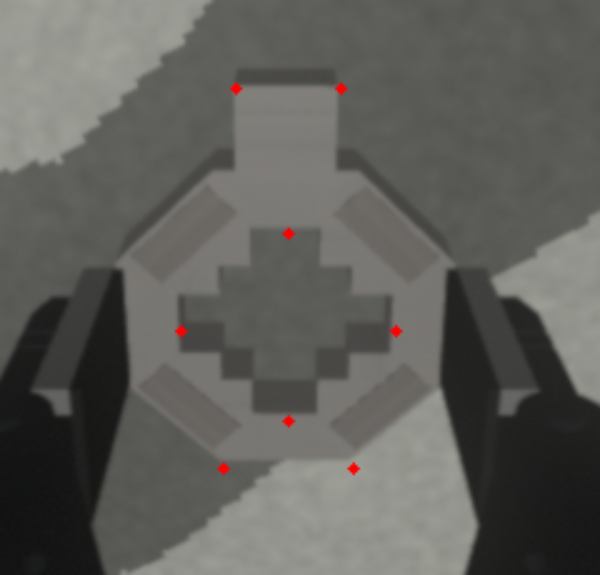

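The separator is held level, tab up in the image, within about 0.4 mm of the projected (red) points. Carrying it over and descending.

Run:
```python
from h import *
H=[.5104,.0240]; O=[180,0,-114.6]
robot.line_to([.5458,.2912,.2],vel=.2)
robot.move_pose([*H,.2],O); st("above")
hit=robot.line_to([*H,.173],vel=.05,guard=4); st("on nose? %s"%hit)
if not hit:
    hit=robot.line_to([*H,.1385],vel=.025,guard=6); st("desc %s"%hit)
robot.pause(.2); st("hold")
```

```text
above t28.39 pos [0.5105 0.0247 0.1997] yaw -114.59 F [-0.75 -0.11 -0.98] T [ 0.058 -0.001  0.021] w 0.0535 q6 -77
on nose? False t29.08 pos [0.5104 0.024  0.1731] yaw -114.60 F [ 0.08 -0.65 -0.95] T [-0.007 -0.018  0.058] w 0.0532 q6 -77
desc True t30.36 pos [0.5103 0.024  0.1394] yaw -114.60 F [-0.1   0.19  6.05] T [ 0.023  0.099 -0.002] w 0.0532 q6 -77
hold t30.56 pos [0.5103 0.024  0.1395] yaw -114.60 F [ 0.02 -0.16  5.76] T [ 0.024  0.097 -0.003] w 0.0534 q6 -77
```

Run:
```python
from h import *
robot.line_to([.5104,.0240,.1402],vel=.02); robot.set_gripper(.08); st("open")
robot.line_to([.5104,.0240,.21],vel=.12)
look((.505,.03,.34)); c,im=shot("wrist"); c3,im3=shot("side")
m=cv2.medianBlur(im.max(2),3)
st()
cv2.imwrite("pics/fin.png",np.hstack([cv2.resize(im[130:290,180:360],None,fx=2.2,fy=2.2),cv2.resize(im3[180:270,215:315],(391,352))]))
L=proj(c,[[.5104,.024,.097],[.5104+.038*np.cos(np.radians(245.4)),.024+.038*np.sin(np.radians(245.4)),.076]]); print(((L-[180,130])*2.2).round())
```

```text
open t31.19 pos [0.5103 0.024  0.14  ] yaw -114.60 F [-0.95 -0.18 -0.62] T [ 0.049  0.011 -0.002] w 0.0803 q6 -77
 t33.43 pos [0.5622 0.03   0.2478] yaw -179.99 F [-0.09  0.32 -0.02] T [-0.006 -0.355 -0.033] w 0.0801 q6 -9
[[185. 202.]
 [ 81. 153.]]
```

View pics/fin.png

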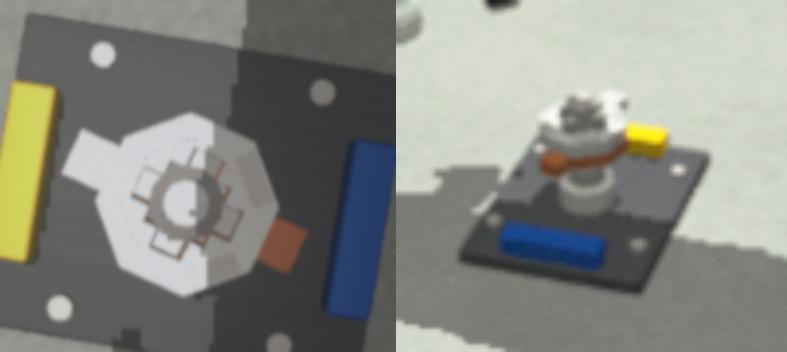

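From above both plates sit centred with correct tabs. The side view shows a ring below the disc, so I check heights by projection.

Run:
```python
from h import *
c=robot.get_calibration("side"); H=np.array([.5104,.024])
sc=np.array([3.91,352/90])
def p(x,y,z): return ((proj(c,[[x,y,z]])[0]-[215,180])*sc+[396,0]).round(0)
for z in(.012,.056,.066,.076,.097): print(z,p(*H,z))
u=lambda a,r:H+r*np.array([np.cos(np.radians(a)),np.sin(np.radians(a))])
print("disc tab end bottom/top",p(*u(65.4,.042),.056),p(*u(65.4,.042),.066))
print("sep tab end",p(*u(245.4,.042),.066),p(*u(245.4,.042),.076))
print("blue top centre",p(*u(80.3,.068),.028))
d=M=R.from_rotvec(c["rvec"]).as_matrix()[0]; d=d[:2]/np.hypot(*d[:2])*.023
print("46mm flange L/R",p(*(H-d),.05),p(*(H+d),.05))
```

```text
0.012 [583. 195.]
0.056 [580. 143.]
0.066 [579. 131.]
0.076 [578. 118.]
0.097 [577.  92.]
disc tab end bottom/top [544. 173.] [543. 161.]
sep tab end [614. 102.] [613.  90.]
blue top centre [547. 233.]
46mm flange L/R [547. 151.] [614. 150.]
```

```bash
python3 -c "
from h import *
robot.job_done(); st()"
```

```text
the job is handed in; nothing more can be done
the job is handed in; nothing more can be done
```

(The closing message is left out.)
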